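# Test the dosing syringes and reject the one that sticks

## Robot

A 6-joint arm with a two-finger parallel gripper is mounted at the origin on the work surface. World frame = base frame: x ahead of the robot, y to its left, z up, the work surface at z = 0. Lengths are in m, angles in rad, forces in N, time in s.
With the tool pointing down it reaches from about 0.35 to 0.775 m from the base axis. Payload 5.5 kg.
Tool frame: the origin (TCP) lies where the fingers leave the gripper's body, on its centre line; the fingertips stand 73 mm ahead of it and the grasp point (between the pads) lies 54 mm ahead of it; z points along the fingers, y is the direction in which the jaws open and shut (so a half turn about z gives the same grasp; the last joint's range is limited). The gripper opens to 85 mm and grips with 20 to 120 N. Pads are 22 mm wide; open, the fingers measure 114 mm over their backs; the gripper's body (76 mm by 85 mm) begins 54 mm behind the grasp point. The pads swing forward as they close: fully open they stand 13 mm farther back than shut.
Start: joints at [1.126, 0.313, 0.046, 1.304, 0, 1.431], TCP at [0.173, 0.549, 0.304] pointing down, gripper open.
Joint ranges: [-2.76, 2.76], [-0.86, 1.69], [-1.03, 1.26], [-2.2, 2.34], [-1.47, 1.5], [-3.14, 3.14]. Speed limits (rad/s): [2.57, 2.57, 3.14, 3.14, 3.14, 3.14].

## Interface

Orientations are given as a unit quaternion [w, x, y, z].
In Python, from workcell import env, read_camera, job, cut_out gives the robot as it stands.
- The arm moves only by the tool servo_tool, never from a script. Its argument "deltas" is a list of rows, each an object of numbers: "dx", "dy", "dz": the shift along the world's x, y, z in mm; "rx", "ry", "rz": the turn, a rotation vector about the world's x, y, z in rad; "fingers": the closure, from -1 (fully open) to 1 (shut). A call has 1 to 8 rows; each row shifts and turns the commanded pose from where the row before left it; what a row does not reach is not made up. A row lasts 1/10 s, in which the tool goes at most 50 mm and 8.59 degrees, less where a joint would pass 70% of its speed; a pose out of reach is approached as far as the arm can. A call is refused whole if a number of a shift passes 50 or a number of a turn 0.15, either way. A call with a gripper value outside its range is refused whole. The fingers move at their own pace and stop on an object; "newtons" is the grip in N (left out, the last holds). Time passes only in rows, so rows that do not move let the fingers close. It gives the time, the measured TCP pose, the force and the opening at its end, in the units of the state.
- env.get_state(): the state, without advancing time (a new reading comes with each control period).
- read_camera(name): name is "scene" or "top"; returns a dict with "img" (420x560x3 uint8, red, green, blue), "intrinsics" (3x3 intrinsics, pixels), "extrinsics" (4x4, takes a point from camera to world coordinates). Camera axes: x right, y down, z forward; pixel columns grow to the right and rows downward; lengths in m; the calibration is good to about 2 mm. A picture is of the moment at which its call begins. There is no depth.
- job.hand_in(): hands the job in, once; it reports no verdict.
Trained networks look in the newest picture that a camera, given by its name, has taken for a name from the list of things; names that differ only in an ending like _2 or _b are one class to them, and where a whole thing is asked for, a point or a joint stands for the part that bears it (a point fixed in the world has none). Each returns a list of dicts, best first, with "confidence" (0 to 1); they miss things now and then, are a little off and sometimes report something else, mostly with a low value. They report only what shows in the picture. A call takes as long as a camera call.
- cut_out(target, camera): "region" (420x560 bool, what is visible of it) and "extent" ([left, top, right, bottom] in pixels, round what is visible of it).
The state is a dict: "clock": time; "joint_pos": joint angles; "qvel": joint speeds; "tau": joint torques, N m; "tcp_pos": TCP position; "orientation": TCP orientation; "wrist_force": force on the tool from outside, world axes, zero at the start; "ft_torque": the same for the moment, N m; "finger_gap": finger opening in m.
Only numpy, scipy, OpenCV 4.12 (cv2) and the standard library are available. Lean on these libraries where they do the work, as an engineer would, in place of code of your own. Each camera call takes 0.05 s, during which the arm holds its last target. There are 200 camera calls.

## Task

Before the wine additions, try all four dosing syringes in the rack: press each plunger down through its stroke, fully home if it will go, without forcing it. Then lift out the one whose plunger sticks and put it in the white reject tub, leaving the three good ones in their places in the rack with plungers home. Do not disturb the beaker, jug or bottle.

Things in the scene. Friction and masses are not known exactly. Their poses are not given: they have to be found in the camera images.
- rack: Bright metal rack, fixed: a level plate 100 x 290 x 8 mm on two end panels, plate top 95 mm above the table. Origin on the table under the plate's centre; z up; its y axis runs along the row of four 35 mm through holes (centres at y = -105, -35, 35, 105 mm). One syringe hangs in each hole by its flange.
- tub: Reject tub, fixed: open white square plastic tub, 150 x 150 mm outside, 70 mm high, 4 mm walls and a floor about 4 mm thick. Origin on the table under its centre; z up.
- collar_a (a point): Centre of the grip collar of dosing syringe a: a grey round collar 32 mm in diameter and 32 mm high, on top of a steel flange (44 mm diameter, 5 mm thick). Below the flange is the steel barrel, 30 mm diameter, 75 mm long, closed flat bottom 96 mm below this point. In the rack the flange rests on the plate, this point is 116 mm above the table. Whole syringe about 0.28 kg, z along it, up. Lift a syringe by this collar; at least 75 mm straight up frees the barrel from the rack.
- thumb_a (a point): Centre of the top of the black round thumb disc (30 mm diameter, 7 mm thick) on plunger a, straight above the collar on a 12 mm rod. 66 mm above the collar's centre with the plunger fully out, 28 mm when it lands home on its cushion, 23 mm at the very end.
- plunger_a (a joint): Stroke of plunger a in m: 0 fully out; home from 0.038, where it lands on a springy cushion (2.5 N per mm), to 0.043, the hard stop. Starts nearly out, stays where left. Sound plungers need 3 to 8 N throughout. Exactly one of the four, alike in looks, sticks near 0.018: it then springs back (2.5 N per mm more) and is not home even at 25 N. Never press with over 40 N.
- collar_b (a point): Centre of the grip collar of dosing syringe b: a grey round collar 32 mm in diameter and 32 mm high, on top of a steel flange (44 mm diameter, 5 mm thick). Below the flange is the steel barrel, 30 mm diameter, 75 mm long, closed flat bottom 96 mm below this point. In the rack the flange rests on the plate, this point is 116 mm above the table. Whole syringe about 0.28 kg, z along it, up. Lift a syringe by this collar; at least 75 mm straight up frees the barrel from the rack.
- thumb_b (a point): Centre of the top of the black round thumb disc (30 mm diameter, 7 mm thick) on plunger b, straight above the collar on a 12 mm rod. 66 mm above the collar's centre with the plunger fully out, 28 mm when it lands home on its cushion, 23 mm at the very end.
- plunger_b (a joint): Stroke of plunger b in m: 0 fully out; home from 0.038, where it lands on a springy cushion (2.5 N per mm), to 0.043, the hard stop. Starts nearly out, stays where left. Sound plungers need 3 to 8 N throughout. Exactly one of the four, alike in looks, sticks near 0.018: it then springs back (2.5 N per mm more) and is not home even at 25 N. Never press with over 40 N.
- collar_c (a point): Centre of the grip collar of dosing syringe c: a grey round collar 32 mm in diameter and 32 mm high, on top of a steel flange (44 mm diameter, 5 mm thick). Below the flange is the steel barrel, 30 mm diameter, 75 mm long, closed flat bottom 96 mm below this point. In the rack the flange rests on the plate, this point is 116 mm above the table. Whole syringe about 0.28 kg, z along it, up. Lift a syringe by this collar; at least 75 mm straight up frees the barrel from the rack.
- thumb_c (a point): Centre of the top of the black round thumb disc (30 mm diameter, 7 mm thick) on plunger c, straight above the collar on a 12 mm rod. 66 mm above the collar's centre with the plunger fully out, 28 mm when it lands home on its cushion, 23 mm at the very end.
- plunger_c (a joint): Stroke of plunger c in m: 0 fully out; home from 0.038, where it lands on a springy cushion (2.5 N per mm), to 0.043, the hard stop. Starts nearly out, stays where left. Sound plungers need 3 to 8 N throughout. Exactly one of the four, alike in looks, sticks near 0.018: it then springs back (2.5 N per mm more) and is not home even at 25 N. Never press with over 40 N.
- collar_d (a point): Centre of the grip collar of dosing syringe d: a grey round collar 32 mm in diameter and 32 mm high, on top of a steel flange (44 mm diameter, 5 mm thick). Below the flange is the steel barrel, 30 mm diameter, 75 mm long, closed flat bottom 96 mm below this point. In the rack the flange rests on the plate, this point is 116 mm above the table. Whole syringe about 0.28 kg, z along it, up. Lift a syringe by this collar; at least 75 mm straight up frees the barrel from the rack.
- thumb_d (a point): Centre of the top of the black round thumb disc (30 mm diameter, 7 mm thick) on plunger d, straight above the collar on a 12 mm rod. 66 mm above the collar's centre with the plunger fully out, 28 mm when it lands home on its cushion, 23 mm at the very end.
- plunger_d (a joint): Stroke of plunger d in m: 0 fully out; home from 0.038, where it lands on a springy cushion (2.5 N per mm), to 0.043, the hard stop. Starts nearly out, stays where left. Sound plungers need 3 to 8 N throughout. Exactly one of the four, alike in looks, sticks near 0.018: it then springs back (2.5 N per mm more) and is not home even at 25 N. Never press with over 40 N.
- beaker_rim (a point): Centre of the mouth of a bystander glass beaker, 90 mm across, 110 mm high. Not to be disturbed.
- jug_rim (a point): Centre of the mouth of a bystander clear jug, 110 mm across, 150 mm high. Not to be disturbed.
- bottle: Bystander green wine bottle, 74 mm diameter, 290 mm high; origin at its underside. Not to be disturbed.

How it is judged:
On the way:
1. every plunger has been pushed at least 12 mm and three of them are home (over 36 mm) (value of joint each of plunger_a, plunger_b, plunger_c, plunger_d above 0.012 m and (value of joint each of plunger_b, plunger_c, plunger_d above 0.036 m or value of joint each of plunger_a, plunger_c, plunger_d above 0.036 m or value of joint each of plunger_a, plunger_b, plunger_d above 0.036 m or value of joint each of plunger_a, plunger_b, plunger_c above 0.036 m)), for 0.1 s.
At the end, for the whole second after the job is handed in: One syringe, plunger not home (stroke under 34 mm), rests in the tub: collar centre within 73 mm of the tub's middle in its x and y, under 112 mm above its underside. The other three: stroke over 36 mm, within 15 mm of their starting places in the rack, upright within 0.15 rad (((value of joint plunger_a below 0.034 m and x of collar_a in the frame of tub between -0.073 and 0.073 m and y of collar_a in the frame of tub between -0.073 and 0.073 m and z of collar_a in the frame of tub below 0.112 m and linear speed of syringe_a below 0.03 m/s and value of joint each of plunger_b, plunger_c, plunger_d above 0.036 m and distance of each of collar_b, collar_c, collar_d from where it was at the start of the episode below 0.015 m and angle between each of collar_b, collar_c, collar_d's own z axis and vertical below 0.15 rad) or (value of joint plunger_b below 0.034 m and x of collar_b in the frame of tub between -0.073 and 0.073 m and y of collar_b in the frame of tub between -0.073 and 0.073 m and z of collar_b in the frame of tub below 0.112 m and linear speed of syringe_b below 0.03 m/s and value of joint each of plunger_a, plunger_c, plunger_d above 0.036 m and distance of each of collar_a, collar_c, collar_d from where it was at the start of the episode below 0.015 m and angle between each of collar_a, collar_c, collar_d's own z axis and vertical below 0.15 rad) or (value of joint plunger_c below 0.034 m and x of collar_c in the frame of tub between -0.073 and 0.073 m and y of collar_c in the frame of tub between -0.073 and 0.073 m and z of collar_c in the frame of tub below 0.112 m and linear speed of syringe_c below 0.03 m/s and value of joint each of plunger_a, plunger_b, plunger_d above 0.036 m and distance of each of collar_a, collar_b, collar_d from where it was at the start of the episode below 0.015 m and angle between each of collar_a, collar_b, collar_d's own z axis and vertical below 0.15 rad) or (value of joint plunger_d below 0.034 m and x of collar_d in the frame of tub between -0.073 and 0.073 m and y of collar_d in the frame of tub between -0.073 and 0.073 m and z of collar_d in the frame of tub below 0.112 m and linear speed of syringe_d below 0.03 m/s and value of joint each of plunger_a, plunger_b, plunger_c above 0.036 m and distance of each of collar_a, collar_b, collar_c from where it was at the start of the episode below 0.015 m and angle between each of collar_a, collar_b, collar_c's own z axis and vertical below 0.15 rad))); the robot touches nothing.
It fails at once if a plunger is forced: its syringe is pressed on the rack with more than 45 N (contact force between rack and syringe_a above 45 N or contact force between rack and syringe_b above 45 N or contact force between rack and syringe_c above 45 N or contact force between rack and syringe_d above 45 N).
It fails at once if beaker, jug or bottle is moved by more than 30 mm (distance of any of beaker_rim, jug_rim, bottle from where it was at the start of the episode above 0.03 m).
It also fails if it takes over 67 s, if anything falls off the work surface, if the arm or the gripper's body presses on something with over 40 N, if the wrist force passes 120 N, or if a joint passes its speed limit or range.

## Working session

There is one attempt and no reset: what is moved stays moved. The work goes in short steps, Python scripts to look and compute and a tool call to move; the robot and the scene stay as the last step left them, time stands still between calls to the robot, and variables do not carry over. Pictures are saved under pics/ and viewed, about 8 in all and at most 12, crops included, and the job is handed in when it is done.

Besides the shell and the picture viewer there is one more tool, called as name(argument=value, ...) on one line, values as JSON. servo_tool: Moves the arm, as the interface text tells. Its arguments: {"type":"object","properties":{"deltas":{"type":"array"},"newtons":{"type":"number"}},"required":["deltas"]}

```bash
mkdir -p pics; cat > h.py <<'E'
import numpy as np, cv2
from workcell import env, read_camera, job, cut_out
def ray(c,u,v,z):
    K=c["intrinsics"];E=c["extrinsics"]
    d=E[:3,:3]@np.linalg.solve(K,[u,v,1.]);o=E[:3,3]
    return o+d*(z-o[2])/d[2]
def px(c,p):
    E=c["extrinsics"];q=E[:3,:3].T@(np.asarray(p)-E[:3,3]);q=c["intrinsics"]@q
    return q[:2]/q[2]
def save(c,n): cv2.imwrite("pics/"+n,c["img"][:,:,::-1])
E
python3 - <<'E'
from h import *
C={n:read_camera(n) for n in("top","scene")}
for n in C: print(n,C[n]["extrinsics"].round(3).tolist(),C[n]["intrinsics"].round(0).tolist())
for n in C:
  for t in("rack","tub","thumb_a","collar_a","beaker_rim","jug_rim","bottle"):
    for r in cut_out(t,n)[:6]:
      ys,xs=np.nonzero(r["region"]); 
      print(n,t,round(r["confidence"],2),np.round(r["extent"]),xs.mean().round(1),ys.mean().round(1))
cv2.imwrite("pics/0.png",np.vstack([cv2.resize(C[n]["img"],(400,300)) for n in C])[:,:,::-1]) 
save(C["top"],"top.png");save(C["scene"],"scene.png")
print(env.get_state())
E
```

```text
top [[0.008, -0.983, 0.185, 0.367], [-1.0, -0.005, 0.018, -0.098], [-0.017, -0.185, -0.983, 1.387], [0.0, 0.0, 0.0, 1.0]] [[490.0, 0.0, 286.0], [0.0, 490.0, 212.0], [0.0, 0.0, 1.0]]
scene [[0.492, 0.685, -0.537, 1.239], [0.871, -0.388, 0.302, -0.429], [-0.002, -0.616, -0.788, 1.009], [0.0, 0.0, 0.0, 1.0]] [[422.0, 0.0, 279.0], [0.0, 422.0, 205.0], [0.0, 0.0, 1.0]]
top rack 0.64 [228. 212. 342. 264.] 285.8 235.9
top tub 0.69 [117. 217. 192. 288.] 155.7 253.6
top thumb_a 0.66 [238. 223. 246. 233.] 241.3 227.0
top thumb_a 0.57 [266. 222. 277. 232.] 269.5 229.0
top thumb_a 0.49 [324. 226. 335. 244.] 325.0 233.2
top thumb_a 0.21 [230. 213. 342. 264.] 284.2 236.0
top collar_a 0.64 [234. 218. 252. 239.] 243.6 230.6
top collar_a 0.64 [315. 232. 330. 245.] 323.2 236.4
top collar_a 0.51 [263. 224. 280. 243.] 270.5 232.6
top collar_a 0.46 [288. 228. 303. 244.] 296.6 234.7
top collar_a 0.42 [324. 229. 330. 241.] 325.5 233.0
top beaker_rim 0.57 [192. 155. 223. 192.] 207.5 173.1
top jug_rim 0.73 [286. 135. 336. 188.] 313.8 158.7
top jug_rim 0.61 [261. 222. 275. 234.] 269.1 228.8
top bottle 0.89 [4
[... 795 characters left out ...]
8. 176. 240. 192.] 234.3 184.1
{'clock': 0.8, 'joint_pos': array([1.12638464e+00, 3.13137284e-01, 4.61184442e-02, 1.30360239e+00,
       1.47802053e-05, 1.43118318e+00]), 'qvel': array([-0.00091307,  0.00094806,  0.001855  , -0.00111796, -0.00116834,
       -0.00016473]), 'tau': array([ 1.03501498e-03, -4.80387890e+01,  2.98794311e+01, -2.28528102e-04,
        3.06747131e-05, -3.48605475e-06]), 'tcp_pos': array([0.17258718, 0.54852612, 0.30396645]), 'orientation': array([1.81268348e-05, 1.51810028e-01, 9.88409686e-01, 8.59718006e-05]), 'wrist_force': array([-1.10926372, -0.24711997, -0.4429943 ]), 'ft_torque': array([-0.00190573,  0.01224554, -0.01394642]), 'finger_gap': 0.08496632929026514}
```

View pics/top.png

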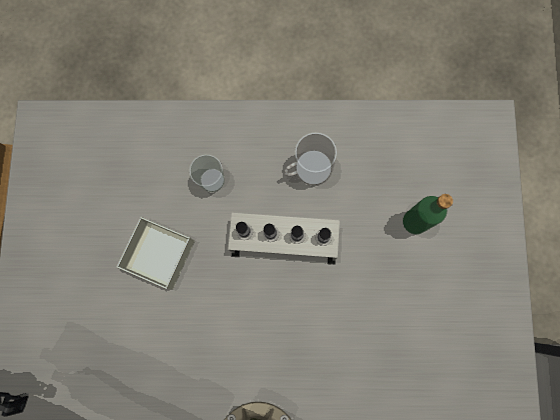

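View pics/scene.png

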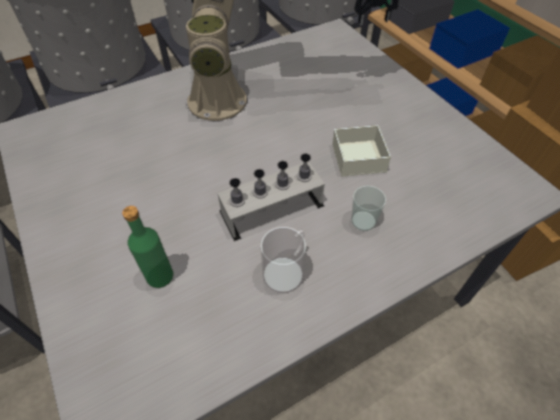

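The top view shows four black discs near (242,229), (269,230), (297,233), (325,235), with the tub at (156,254). The beaker is at (207,172), the jug at (315,158), and the bottle at (427,213). Next I'll measure the discs, rack plate and tub.

```bash
python3 - <<'E'
from h import *
C={n:read_camera(n) for n in("top","scene")}
seeds={"top":[(242,229),(269,230),(297,233),(325,235)],"scene":[(306,158),(283,165),(260,173),(235,182)]}
P={}
for n,c in C.items():
  g=c["img"].max(2).astype(int); P[n]=[]
  for u,v in seeds[n]:
    m=np.zeros_like(g,np.uint8); m[v-10:v+11,u-10:u+11]=g[v-10:v+11,u-10:u+11]<45
    k,l,s,ce=cv2.connectedComponentsWithStats(m)
    i=1+np.argmax(s[1:,4]); P[n].append(ce[i]); print(n,s[i],ce[i].round(1))
def o_d(c,p):
  E=c["extrinsics"];d=E[:3,:3]@np.linalg.solve(c["intrinsics"],[*p,1]);return E[:3,3],d/np.linalg.norm(d)
for a,b in zip(P["top"],P["scene"]):
  o1,d1=o_d(C["top"],a);o2,d2=o_d(C["scene"],b)
  t=np.linalg.lstsq(np.c_[d1,-d2],o2-o1,rcond=None)[0]
  print("tri",((o1+d1*t[0]+o2+d2*t[1])/2).round(3),"gap",np.linalg.norm(o1+d1*t[0]-o2-d2*t[1]).round(4),"top@.178",ray(C["top"],*a,.178).round(3),"sc@.178",ray(C["scene"],*b,.178).round(3))
for t,z in(("rack",.095),("tub",.07)):
  r=cut_out(t,"top")[0]["region"].astype(np.uint8)
  cs=max(cv2.findContours(r,0,2)[0],key=cv2.contourArea)
  b=cv2.boxPoints(cv2.minAreaRect(cs)); w=np.array([ray(C["top"],*q,z)[:2] for q in b])
  print(t,w.round(3).tolist(),w.mean(0).round(3),np.linalg.norm(w-np.roll(w,1,0),axis=1).round(3))
c=C["top"]
print("tub floor",ray(c,156,257,.004).round(3))
for n,u,v,z in(("beaker",206,165,.11),("jug",316,150,.15),("bottle top",446,201,.29)): print(n,ray(c,u,v,z).round(3))
cv2.imwrite("pics/1.png",np.hstack([cv2.resize(C["top"]["img"][200:280,220:350],(520,320),interpolation=2)])[:,:,::-1])
E
```

```text
top [236 222  11  12 101] [241.1 227.2]
top [264 224  11  12 100] [268.8 229.1]
top [292 226  11  12  99] [296.6 231.2]
top [319 228  11  12  99] [324.4 233.4]
scene [302 155   7   7  36] [305.1 157.4]
scene [279 162   8   7  40] [282.3 164.8]
scene [255 170   8   8  44] [258.7 173.2]
scene [231 179   8   8  49] [234.5 182.5]
tri [0.557 0.038 0.172] gap 0.0016 top@.178 [0.556 0.037 0.178] sc@.178 [0.562 0.036 0.178]
tri [ 0.552 -0.032  0.174] gap 0.0017 top@.178 [ 0.551 -0.033  0.178] sc@.178 [ 0.555 -0.033  0.178]
tri [ 0.547 -0.102  0.174] gap 0.0012 top@.178 [ 0.546 -0.102  0.178] sc@.178 [ 0.551 -0.103  0.178]
tri [ 0.542 -0.171  0.171] gap 0.0009 top@.178 [ 0.541 -0.171  0.178] sc@.178 [ 0.549 -0.173  0.178]
rack [[0.492, 0.08], [0.61, 0.074], [0.59, -0.217], [0.473, -0.208]] [ 0.541 -0.068] [0.288 0.117 0.293 0.117]
tub [[0.46, 0.385], [0.606, 0.333], [0.539, 0.172], [0.396, 0.227]] [0.5   0.279] [0.17  0.154 0.174 0.153]
tub floor [0.496 0.296 0.004]
beaker [0.736 0.144 0.11 ]
jug [ 0.766 -0.152  0.15 ]
bottle top [ 0.601 -0.441  0.29 ]
```

View pics/1.png

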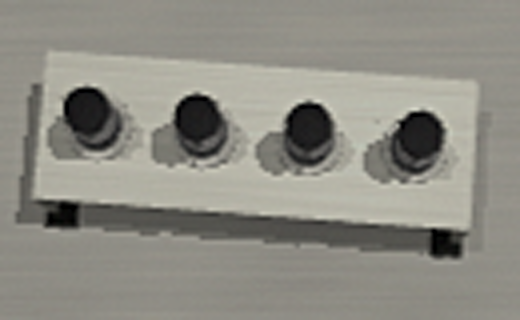

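The four discs lie on one line at 70 mm pitch and about 0.175 m high, which matches the description. The rack yaw is about -0.072 rad. Now I'll move above the first syringe (y≈0.037) with the jaws shut and turned across the row.

servo_tool(deltas=[{"dx":24,"dy":-32,"dz":2,"rz":-0.084,"fingers":1},{"dx":24,"dy":-32,"dz":2,"rz":-0.084,"fingers":1},{"dx":24,"dy":-32,"rz":-0.084,"fingers":1},{"dx":24,"dy":-32,"rz":-0.084,"fingers":1},{"dx":24,"dy":-32,"rz":-0.084,"fingers":1},{"dx":24,"dy":-32,"rz":-0.084,"fingers":1},{"dx":24,"dy":-32,"rz":-0.084,"fingers":1},{"dx":24,"dy":-32,"rz":-0.084,"fingers":1}])

```text
invalid input at $.deltas[0]: expected keys dx, dy, dz, rx, ry, rz, fingers
```

servo_tool(deltas=[{"dx":24,"dy":-32,"rz":-0.084,"fingers":1},{"dx":24,"dy":-32,"rz":-0.084,"fingers":1},{"dx":24,"dy":-32,"rz":-0.084,"fingers":1},{"dx":24,"dy":-32,"rz":-0.084,"fingers":1},{"dx":24,"dy":-32,"rz":-0.084,"fingers":1},{"dx":24,"dy":-32,"rz":-0.084,"fingers":1},{"dx":24,"dy":-32,"rz":-0.084,"fingers":1},{"dx":24,"dy":-32,"rz":-0.084,"fingers":1}])

```text
invalid input at $.deltas[0]: expected keys dx, dy, dz, rx, ry, rz, fingers
```

servo_tool(deltas=[{"fingers":1},{"fingers":1},{"fingers":1}])

```text
invalid input at $.deltas[0]: expected keys dx, dy, dz, rx, ry, rz, fingers
```

All seven keys are required in every row.

servo_tool(deltas=[{"dx":24,"dy":-32,"dz":0,"rx":0,"ry":0,"rz":-0.084,"fingers":1},{"dx":24,"dy":-32,"dz":0,"rx":0,"ry":0,"rz":-0.084,"fingers":1},{"dx":24,"dy":-32,"dz":0,"rx":0,"ry":0,"rz":-0.084,"fingers":1},{"dx":24,"dy":-32,"dz":0,"rx":0,"ry":0,"rz":-0.084,"fingers":1},{"dx":24,"dy":-32,"dz":0,"rx":0,"ry":0,"rz":-0.084,"fingers":1},{"dx":24,"dy":-32,"dz":0,"rx":0,"ry":0,"rz":-0.084,"fingers":1},{"dx":24,"dy":-32,"dz":0,"rx":0,"ry":0,"rz":-0.084,"fingers":1},{"dx":24,"dy":-32,"dz":0,"rx":0,"ry":0,"rz":-0.084,"fingers":1}])

```text
clock: 1.8
tcp_pos: [0.3653, 0.2911, 0.3042]
orientation: [0.0, 0.471, 0.882, 0.0]
wrist_force: [0.3, 0.2, 0.3]
finger_gap: 0.0003
```

servo_tool(deltas=[{"dx":24,"dy":-32,"dz":0,"rx":0,"ry":0,"rz":-0.084,"fingers":1},{"dx":24,"dy":-32,"dz":0,"rx":0,"ry":0,"rz":-0.084,"fingers":1},{"dx":24,"dy":-32,"dz":0,"rx":0,"ry":0,"rz":-0.084,"fingers":1},{"dx":24,"dy":-32,"dz":0,"rx":0,"ry":0,"rz":-0.084,"fingers":1},{"dx":24,"dy":-32,"dz":0,"rx":0,"ry":0,"rz":-0.084,"fingers":1},{"dx":24,"dy":-32,"dz":0,"rx":0,"ry":0,"rz":-0.084,"fingers":1},{"dx":24,"dy":-32,"dz":0,"rx":0,"ry":0,"rz":-0.084,"fingers":1},{"dx":24,"dy":-32,"dz":0,"rx":0,"ry":0,"rz":-0.084,"fingers":1}])

```text
clock: 2.6
tcp_pos: [0.5574, 0.035, 0.3041]
orientation: [0.0, 0.735, 0.678, 0.0]
wrist_force: [0.7, 0.5, -0.5]
finger_gap: -0.0001
```

servo_tool(deltas=[{"dx":0,"dy":0,"dz":0,"rx":0,"ry":0,"rz":0,"fingers":1},{"dx":0,"dy":0,"dz":0,"rx":0,"ry":0,"rz":0,"fingers":1},{"dx":0,"dy":0,"dz":0,"rx":0,"ry":0,"rz":0,"fingers":1}])

```text
clock: 2.9
tcp_pos: [0.556, 0.0371, 0.3038]
orientation: [-0.0, 0.734, 0.679, -0.0]
wrist_force: [-0.9, 0.2, 0.9]
finger_gap: 0.0002
```

servo_tool(deltas=[{"dx":1,"dy":0,"dz":-25,"rx":0,"ry":0,"rz":0,"fingers":1},{"dx":0,"dy":0,"dz":-20,"rx":0,"ry":0,"rz":0,"fingers":1},{"dx":0,"dy":0,"dz":-8,"rx":0,"ry":0,"rz":0,"fingers":1},{"dx":0,"dy":0,"dz":-6,"rx":0,"ry":0,"rz":0,"fingers":1},{"dx":0,"dy":0,"dz":-5,"rx":0,"ry":0,"rz":0,"fingers":1}])

```text
clock: 3.4
tcp_pos: [0.5572, 0.0375, 0.2413]
orientation: [0.0, 0.734, 0.68, 0.001]
wrist_force: [-3.0, 1.1, 7.7]
finger_gap: 0.0002
```

servo_tool(deltas=[{"dx":0,"dy":0,"dz":-4,"rx":0,"ry":0,"rz":0,"fingers":1},{"dx":0,"dy":0,"dz":-4,"rx":0,"ry":0,"rz":0,"fingers":1},{"dx":0,"dy":0,"dz":0,"rx":0,"ry":0,"rz":0,"fingers":1},{"dx":0,"dy":0,"dz":0,"rx":0,"ry":0,"rz":0,"fingers":1}])

```text
clock: 3.8
tcp_pos: [0.5573, 0.0375, 0.2339]
orientation: [0.0, 0.734, 0.68, 0.001]
wrist_force: [-2.8, 1.7, 5.8]
finger_gap: -0.0002
```

servo_tool(deltas=[{"dx":0,"dy":0,"dz":-3,"rx":0,"ry":0,"rz":0,"fingers":1},{"dx":0,"dy":0,"dz":-2,"rx":0,"ry":0,"rz":0,"fingers":1},{"dx":0,"dy":0,"dz":0,"rx":0,"ry":0,"rz":0,"fingers":1}])

```text
clock: 4.1
tcp_pos: [0.5572, 0.0376, 0.2307]
orientation: [0.001, 0.734, 0.68, 0.001]
wrist_force: [-6.6, 1.0, 16.9]
finger_gap: 0.0001
```

servo_tool(deltas=[{"dx":0,"dy":0,"dz":-2,"rx":0,"ry":0,"rz":0,"fingers":1},{"dx":0,"dy":0,"dz":0,"rx":0,"ry":0,"rz":0,"fingers":1},{"dx":0,"dy":0,"dz":0,"rx":0,"ry":0,"rz":0,"fingers":1}])

```text
clock: 4.4
tcp_pos: [0.5573, 0.0376, 0.2294]
orientation: [0.001, 0.734, 0.68, 0.001]
wrist_force: [-8.6, 1.9, 20.6]
finger_gap: 0.0002
```

```bash
python3 - <<'E'
from h import *
c=read_camera("scene");print(env.get_state()["wrist_force"])
cv2.imwrite("pics/2.png",cv2.resize(c["img"][110:250,190:350],(640,560),interpolation=2)[:,:,::-1])
E
```

```text
[-8.13832719  1.5738579  21.13346678]
```

View pics/2.png

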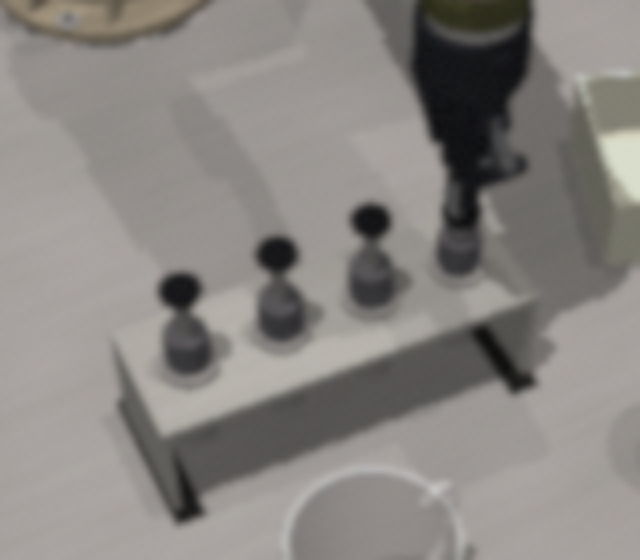

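The fingertips sit on the first disc, about 24 mm into the stroke. The force rises about 3 N per mm, which suggests this plunger sticks. I'll leave it there and use the others for comparison.

servo_tool(deltas=[{"dx":0,"dy":0,"dz":30,"rx":0,"ry":0,"rz":0,"fingers":1},{"dx":0,"dy":0,"dz":40,"rx":0,"ry":0,"rz":0,"fingers":1},{"dx":-2,"dy":-35,"dz":0,"rx":0,"ry":0,"rz":0,"fingers":1},{"dx":-3,"dy":-35,"dz":0,"rx":0,"ry":0,"rz":0,"fingers":1},{"dx":0,"dy":0,"dz":-15,"rx":0,"ry":0,"rz":0,"fingers":1},{"dx":0,"dy":0,"dz":-15,"rx":0,"ry":0,"rz":0,"fingers":1}])

```text
clock: 5.05
tcp_pos: [0.553, -0.0341, 0.2663]
orientation: [0.001, 0.734, 0.679, 0.001]
wrist_force: [-0.9, -0.7, 0.1]
finger_gap: 0.0002
```

servo_tool(deltas=[{"dx":0,"dy":0,"dz":-10,"rx":0,"ry":0,"rz":0,"fingers":1},{"dx":0,"dy":0,"dz":-8,"rx":0,"ry":0,"rz":0,"fingers":1},{"dx":0,"dy":0,"dz":-8,"rx":0,"ry":0,"rz":0,"fingers":1},{"dx":0,"dy":0,"dz":-6,"rx":0,"ry":0,"rz":0,"fingers":1},{"dx":0,"dy":0,"dz":-5,"rx":0,"ry":0,"rz":0,"fingers":1}])

```text
clock: 5.55
tcp_pos: [0.5526, -0.0331, 0.2279]
orientation: [0.0, 0.734, 0.679, 0.0]
wrist_force: [-1.4, 0.0, 4.5]
finger_gap: 0.0004
```

servo_tool(deltas=[{"dx":0,"dy":0,"dz":-6,"rx":0,"ry":0,"rz":0,"fingers":1},{"dx":0,"dy":0,"dz":-5,"rx":0,"ry":0,"rz":0,"fingers":1},{"dx":0,"dy":0,"dz":-2,"rx":0,"ry":0,"rz":0,"fingers":1},{"dx":0,"dy":0,"dz":0,"rx":0,"ry":0,"rz":0,"fingers":1}])

```text
clock: 5.95
tcp_pos: [0.5526, -0.0333, 0.2146]
orientation: [-0.0, 0.734, 0.679, 0.0]
wrist_force: [-1.1, 1.2, 3.5]
finger_gap: -0.0002
```

servo_tool(deltas=[{"dx":0,"dy":0,"dz":-1,"rx":0,"ry":0,"rz":0,"fingers":1},{"dx":0,"dy":0,"dz":0,"rx":0,"ry":0,"rz":0,"fingers":1}])

```text
clock: 6.15
tcp_pos: [0.5527, -0.0333, 0.2142]
orientation: [0.0, 0.734, 0.679, 0.0]
wrist_force: [-2.4, 1.6, 6.2]
finger_gap: 0.0001
```

servo_tool(deltas=[{"dx":0,"dy":0,"dz":-2,"rx":0,"ry":0,"rz":0,"fingers":1},{"dx":0,"dy":0,"dz":-1,"rx":0,"ry":0,"rz":0,"fingers":1},{"dx":0,"dy":0,"dz":0,"rx":0,"ry":0,"rz":0,"fingers":1}])

```text
clock: 6.45
tcp_pos: [0.5527, -0.0333, 0.2122]
orientation: [0.0, 0.734, 0.679, 0.0]
wrist_force: [-5.1, 1.4, 11.3]
finger_gap: 0.0001
```

servo_tool(deltas=[{"dx":0,"dy":0,"dz":35,"rx":0,"ry":0,"rz":0,"fingers":1},{"dx":0,"dy":0,"dz":45,"rx":0,"ry":0,"rz":0,"fingers":1},{"dx":-2,"dy":-35,"dz":0,"rx":0,"ry":0,"rz":0,"fingers":1},{"dx":-3,"dy":-35,"dz":0,"rx":0,"ry":0,"rz":0,"fingers":1},{"dx":0,"dy":0,"dz":-15,"rx":0,"ry":0,"rz":0,"fingers":1},{"dx":0,"dy":0,"dz":-15,"rx":0,"ry":0,"rz":0,"fingers":1}])

```text
clock: 7.05
tcp_pos: [0.5481, -0.1051, 0.2605]
orientation: [0.001, 0.735, 0.678, 0.0]
wrist_force: [-0.3, 1.5, -0.6]
finger_gap: 0.0001
```

servo_tool(deltas=[{"dx":0,"dy":0,"dz":-8,"rx":0,"ry":0,"rz":0,"fingers":1},{"dx":0,"dy":0,"dz":-8,"rx":0,"ry":0,"rz":0,"fingers":1},{"dx":0,"dy":0,"dz":-8,"rx":0,"ry":0,"rz":0,"fingers":1},{"dx":0,"dy":0,"dz":-6,"rx":0,"ry":0,"rz":0,"fingers":1},{"dx":0,"dy":0,"dz":-4,"rx":0,"ry":0,"rz":0,"fingers":1}])

```text
clock: 7.55
tcp_pos: [0.5476, -0.1035, 0.2266]
orientation: [0.0, 0.734, 0.679, -0.0]
wrist_force: [-1.7, -0.3, 2.5]
finger_gap: 0.0
```

Sound so far (about 26 mm in at 2.5 N). I'll continue home.

servo_tool(deltas=[{"dx":0,"dy":0,"dz":-6,"rx":0,"ry":0,"rz":0,"fingers":1},{"dx":0,"dy":0,"dz":-5,"rx":0,"ry":0,"rz":0,"fingers":1},{"dx":0,"dy":0,"dz":-3,"rx":0,"ry":0,"rz":0,"fingers":1},{"dx":0,"dy":0,"dz":0,"rx":0,"ry":0,"rz":0,"fingers":1}])

```text
clock: 7.95
tcp_pos: [0.5477, -0.1035, 0.2131]
orientation: [0.0, 0.734, 0.679, 0.0]
wrist_force: [-2.3, -1.1, 5.7]
finger_gap: 0.0001
```

servo_tool(deltas=[{"dx":0,"dy":0,"dz":-1,"rx":0,"ry":0,"rz":0,"fingers":1},{"dx":0,"dy":0,"dz":0,"rx":0,"ry":0,"rz":0,"fingers":1}])

```text
clock: 8.15
tcp_pos: [0.5477, -0.1035, 0.2128]
orientation: [0.001, 0.734, 0.679, 0.0]
wrist_force: [-3.9, -1.1, 8.8]
finger_gap: -0.0001
```

servo_tool(deltas=[{"dx":0,"dy":0,"dz":-1,"rx":0,"ry":0,"rz":0,"fingers":1},{"dx":0,"dy":0,"dz":0,"rx":0,"ry":0,"rz":0,"fingers":1}])

```text
clock: 8.35
tcp_pos: [0.5477, -0.1035, 0.2122]
orientation: [0.001, 0.734, 0.679, 0.0]
wrist_force: [-4.2, -0.8, 10.2]
finger_gap: 0.0003
```

servo_tool(deltas=[{"dx":0,"dy":0,"dz":35,"rx":0,"ry":0,"rz":0,"fingers":1},{"dx":0,"dy":0,"dz":45,"rx":0,"ry":0,"rz":0,"fingers":1},{"dx":-2,"dy":-34,"dz":0,"rx":0,"ry":0,"rz":0,"fingers":1},{"dx":-3,"dy":-34,"dz":0,"rx":0,"ry":0,"rz":0,"fingers":1},{"dx":0,"dy":0,"dz":-15,"rx":0,"ry":0,"rz":0,"fingers":1},{"dx":0,"dy":0,"dz":-15,"rx":0,"ry":0,"rz":0,"fingers":1}])

```text
clock: 8.95
tcp_pos: [0.5431, -0.1725, 0.2605]
orientation: [0.001, 0.735, 0.678, 0.001]
wrist_force: [-0.4, -0.1, -0.0]
finger_gap: 0.0002
```

servo_tool(deltas=[{"dx":0,"dy":0,"dz":-8,"rx":0,"ry":0,"rz":0,"fingers":1},{"dx":0,"dy":0,"dz":-8,"rx":0,"ry":0,"rz":0,"fingers":1},{"dx":0,"dy":0,"dz":-8,"rx":0,"ry":0,"rz":0,"fingers":1},{"dx":0,"dy":0,"dz":-5,"rx":0,"ry":0,"rz":0,"fingers":1},{"dx":0,"dy":0,"dz":-4,"rx":0,"ry":0,"rz":0,"fingers":1}])

```text
clock: 9.45
tcp_pos: [0.5426, -0.1712, 0.2283]
orientation: [0.0, 0.734, 0.679, 0.0]
wrist_force: [-2.5, 1.4, 5.4]
finger_gap: -0.0003
```

servo_tool(deltas=[{"dx":0,"dy":0,"dz":-6,"rx":0,"ry":0,"rz":0,"fingers":1},{"dx":0,"dy":0,"dz":-6,"rx":0,"ry":0,"rz":0,"fingers":1},{"dx":0,"dy":0,"dz":-3,"rx":0,"ry":0,"rz":0,"fingers":1},{"dx":0,"dy":0,"dz":0,"rx":0,"ry":0,"rz":0,"fingers":1}])

```text
clock: 9.85
tcp_pos: [0.5425, -0.1711, 0.2135]
orientation: [0.0, 0.734, 0.679, -0.0]
wrist_force: [-2.6, 0.1, 4.9]
finger_gap: -0.0004
```

servo_tool(deltas=[{"dx":0,"dy":0,"dz":-1,"rx":0,"ry":0,"rz":0,"fingers":1},{"dx":0,"dy":0,"dz":0,"rx":0,"ry":0,"rz":0,"fingers":1}])

```text
clock: 10.05
tcp_pos: [0.5425, -0.1711, 0.2134]
orientation: [0.001, 0.734, 0.679, 0.0]
wrist_force: [-4.6, 0.5, 9.0]
finger_gap: -0.0001
```

servo_tool(deltas=[{"dx":0,"dy":0,"dz":-1,"rx":0,"ry":0,"rz":0,"fingers":1},{"dx":0,"dy":0,"dz":0,"rx":0,"ry":0,"rz":0,"fingers":1}])

```text
clock: 10.25
tcp_pos: [0.5425, -0.1711, 0.2128]
orientation: [0.001, 0.734, 0.679, 0.0]
wrist_force: [-4.4, 1.4, 12.1]
finger_gap: 0.0002
```

servo_tool(deltas=[{"dx":0,"dy":0,"dz":40,"rx":0,"ry":0,"rz":0,"fingers":1},{"dx":0,"dy":0,"dz":49,"rx":0,"ry":0,"rz":0,"fingers":-1},{"dx":0,"dy":0,"dz":0,"rx":0,"ry":0,"rz":0,"fingers":-1}])

```text
clock: 10.55
tcp_pos: [0.5453, -0.1722, 0.307]
orientation: [0.006, 0.734, 0.679, 0.002]
wrist_force: [1.4, -0.5, 0.0]
finger_gap: 0.0283
```

```bash
python3 - <<'E'
from h import *
C={n:read_camera(n) for n in("top","scene")}
c=C["top"]
for n,k in C.items():
  for r in cut_out("collar_a",n)[:5]+cut_out("thumb_a",n)[:5]:
    print(n,round(r["confidence"],2),np.round(r["extent"]))
# predicted thumb top/flange from measured press points
for p in((.557,.0375),(.5525,-.033),(.5475,-.103),(.5425,-.171)): print([px(k,(*p,z)).round(1).tolist() for k in C.values() for z in(.164,.144,.1)])
a=cv2.resize(c["img"][200:270,100:350],(750,210),interpolation=2);b=cv2.resize(C["scene"]["img"][110:240,210:400],(534,365),interpolation=2)
o=np.zeros((575,750,3),np.uint8);o[:210]=a;o[210:575,:534]=b
cv2.imwrite("pics/3.png",o[:,:,::-1])
E
```

```text
top 0.68 [264. 228. 280. 243.]
top 0.52 [236. 223. 254. 239.]
top 0.52 [266. 223. 280. 238.]
scene 0.87 [299. 155. 315. 195.]
scene 0.63 [278. 172. 288. 204.]
scene 0.58 [227. 187. 241. 223.]
scene 0.56 [254. 177. 264. 216.]
scene 0.52 [275. 169. 284. 180.]
scene 0.65 [301. 157. 314. 169.]
scene 0.58 [230. 186. 241. 196.]
scene 0.39 [254. 177. 262. 189.]
[[241.4, 227.5], [242.2, 228.7], [244.0, 231.3], [304.5, 159.6], [304.2, 164.6], [303.5, 175.1]]
[[269.2, 229.4], [269.6, 230.6], [270.5, 233.1], [281.7, 167.8], [281.6, 172.7], [281.6, 183.2]]
[[297.0, 231.6], [296.9, 232.7], [296.9, 235.1], [258.2, 176.0], [258.5, 180.9], [259.1, 191.3]]
[[324.0, 233.7], [323.5, 234.8], [322.6, 237.1], [234.6, 184.2], [235.2, 189.1], [236.5, 199.3]]
```

View pics/3.png

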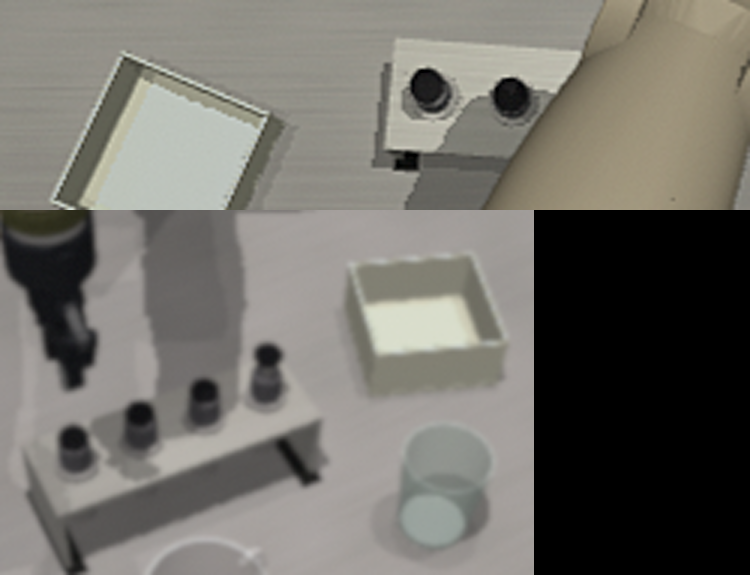

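The pictures show the first syringe's disc standing high (top 242,229; scene 305,161), with the other three low. So the first one sticks, and I'll fetch it.

servo_tool(deltas=[{"dx":2,"dy":35,"dz":0,"rx":0,"ry":0,"rz":0,"fingers":-1},{"dx":2,"dy":35,"dz":0,"rx":0,"ry":0,"rz":0,"fingers":-1},{"dx":2,"dy":35,"dz":0,"rx":0,"ry":0,"rz":0,"fingers":-1},{"dx":2,"dy":35,"dz":0,"rx":0,"ry":0,"rz":0,"fingers":-1},{"dx":3,"dy":35,"dz":0,"rx":0,"ry":0,"rz":0,"fingers":-1},{"dx":3,"dy":33,"dz":0,"rx":0,"ry":0,"rz":0,"fingers":-1},{"dx":0,"dy":0,"dz":0,"rx":0,"ry":0,"rz":0,"fingers":-1},{"dx":0,"dy":0,"dz":0,"rx":0,"ry":0,"rz":0,"fingers":-1}])

```text
clock: 11.65
tcp_pos: [0.5561, 0.0373, 0.2987]
orientation: [-0.001, 0.733, 0.68, -0.001]
wrist_force: [-0.5, -1.0, -0.3]
finger_gap: 0.0854
```

servo_tool(deltas=[{"dx":0,"dy":0,"dz":-35,"rx":0,"ry":0,"rz":0,"fingers":-1},{"dx":0,"dy":0,"dz":-35,"rx":0,"ry":0,"rz":0,"fingers":-1},{"dx":0,"dy":0,"dz":-25,"rx":0,"ry":0,"rz":0,"fingers":-1},{"dx":0,"dy":0,"dz":-15,"rx":0,"ry":0,"rz":0,"fingers":-1},{"dx":0,"dy":0,"dz":-12,"rx":0,"ry":0,"rz":0,"fingers":-1},{"dx":0,"dy":0,"dz":0,"rx":0,"ry":0,"rz":0,"fingers":-1},{"dx":0,"dy":0,"dz":0,"rx":0,"ry":0,"rz":0,"fingers":-1}])

```text
clock: 12.35
tcp_pos: [0.5568, 0.0359, 0.1782]
orientation: [0.0, 0.734, 0.679, 0.0]
wrist_force: [1.0, -0.3, 0.1]
finger_gap: 0.0854
```

servo_tool(deltas=[{"dx":0,"dy":0,"dz":0,"rx":0,"ry":0,"rz":0,"fingers":1},{"dx":0,"dy":0,"dz":0,"rx":0,"ry":0,"rz":0,"fingers":1},{"dx":0,"dy":0,"dz":0,"rx":0,"ry":0,"rz":0,"fingers":1},{"dx":0,"dy":0,"dz":0,"rx":0,"ry":0,"rz":0,"fingers":1},{"dx":0,"dy":0,"dz":0,"rx":0,"ry":0,"rz":0,"fingers":1}], newtons=50)

```text
clock: 12.85
tcp_pos: [0.557, 0.0366, 0.1787]
orientation: [0.001, 0.734, 0.679, 0.001]
wrist_force: [-0.2, -1.2, 5.0]
finger_gap: 0.0305
```

servo_tool(deltas=[{"dx":0,"dy":0,"dz":10,"rx":0,"ry":0,"rz":0,"fingers":1},{"dx":0,"dy":0,"dz":15,"rx":0,"ry":0,"rz":0,"fingers":1},{"dx":0,"dy":0,"dz":0,"rx":0,"ry":0,"rz":0,"fingers":1}])

```text
clock: 13.15
tcp_pos: [0.5574, 0.0365, 0.2047]
orientation: [0.001, 0.734, 0.679, 0.001]
wrist_force: [0.4, -0.4, -2.3]
finger_gap: 0.0306
```

```bash
python3 - <<'E'
from h import *
c=read_camera("scene");s=env.get_state();print(s["wrist_force"],s["finger_gap"])
cv2.imwrite("pics/4.png",cv2.resize(c["img"][110:250,190:350],(640,560),interpolation=2)[:,:,::-1])
E
```

```text
[-0.35323168 -0.28314238 -3.48170186] 0.030423523828136477
```

View pics/4.png

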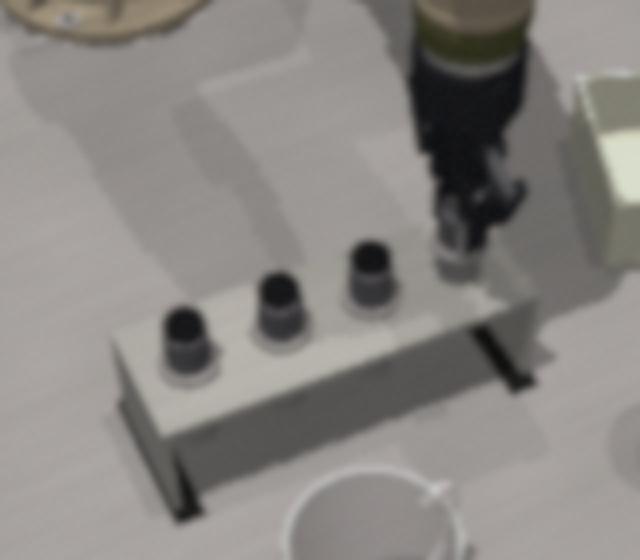

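The syringe is off the plate (flange at (460,265) in the crop) and the wrist force matches its weight of 2.8 N. I'll raise it clear and carry it to the tub.

servo_tool(deltas=[{"dx":0,"dy":0,"dz":20,"rx":0,"ry":0,"rz":0,"fingers":1},{"dx":0,"dy":0,"dz":25,"rx":0,"ry":0,"rz":0,"fingers":1},{"dx":0,"dy":0,"dz":25,"rx":0,"ry":0,"rz":0,"fingers":1},{"dx":0,"dy":0,"dz":25,"rx":0,"ry":0,"rz":0,"fingers":1},{"dx":0,"dy":0,"dz":0,"rx":0,"ry":0,"rz":0,"fingers":1}])

```text
clock: 13.7
tcp_pos: [0.5578, 0.0365, 0.3006]
orientation: [0.002, 0.734, 0.679, 0.002]
wrist_force: [1.2, -0.5, -2.0]
finger_gap: 0.0305
```

servo_tool(deltas=[{"dx":-3,"dy":18,"dz":0,"rx":0,"ry":0,"rz":0,"fingers":1},{"dx":-7,"dy":34,"dz":0,"rx":0,"ry":0,"rz":0,"fingers":1},{"dx":-8,"dy":34,"dz":0,"rx":0,"ry":0,"rz":0,"fingers":1},{"dx":-8,"dy":34,"dz":0,"rx":0,"ry":0,"rz":0,"fingers":1},{"dx":-8,"dy":34,"dz":0,"rx":0,"ry":0,"rz":0,"fingers":1},{"dx":-8,"dy":34,"dz":0,"rx":0,"ry":0,"rz":0,"fingers":1},{"dx":-7,"dy":34,"dz":0,"rx":0,"ry":0,"rz":0,"fingers":1},{"dx":-4,"dy":25,"dz":0,"rx":0,"ry":0,"rz":0,"fingers":1}])

```text
clock: 14.5
tcp_pos: [0.5021, 0.2853, 0.2956]
orientation: [-0.001, 0.734, 0.68, -0.001]
wrist_force: [0.5, -0.8, -2.8]
finger_gap: 0.0303
```

servo_tool(deltas=[{"dx":0,"dy":0,"dz":-30,"rx":0,"ry":0,"rz":0,"fingers":1},{"dx":0,"dy":0,"dz":-20,"rx":0,"ry":0,"rz":0,"fingers":1},{"dx":0,"dy":0,"dz":0,"rx":0,"ry":0,"rz":0,"fingers":1}])

```text
clock: 14.8
tcp_pos: [0.5009, 0.2829, 0.2427]
orientation: [-0.002, 0.734, 0.679, -0.004]
wrist_force: [0.6, -0.1, -2.6]
finger_gap: 0.0309
```

```bash
python3 - <<'E'
from h import *
C={n:read_camera(n) for n in("top","scene")}
o=np.hstack([cv2.resize(C["top"]["img"][190:310,90:210],(360,360)),cv2.resize(C["scene"]["img"][80:220,300:440],(420,360))])
cv2.imwrite("pics/5.png",o[:,:,::-1])
E
```

```text
(no output)
```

View pics/5.png

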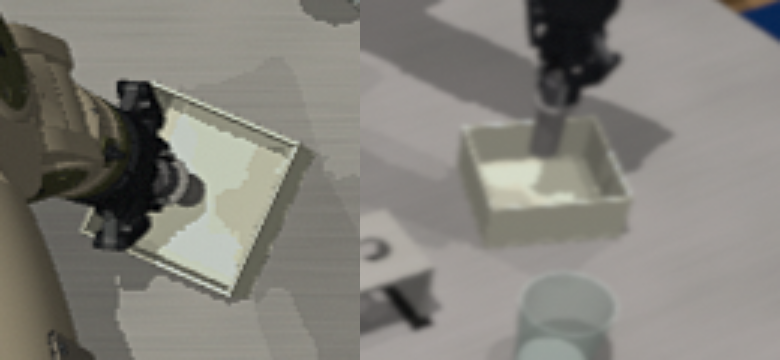

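The barrel hangs over the middle of the tub. Now I'll lower it to the floor.

servo_tool(deltas=[{"dx":0,"dy":0,"dz":-30,"rx":0,"ry":0,"rz":0,"fingers":1},{"dx":0,"dy":0,"dz":-25,"rx":0,"ry":0,"rz":0,"fingers":1},{"dx":0,"dy":0,"dz":-14,"rx":0,"ry":0,"rz":0,"fingers":1},{"dx":0,"dy":0,"dz":-5,"rx":0,"ry":0,"rz":0,"fingers":1},{"dx":0,"dy":0,"dz":-2,"rx":0,"ry":0,"rz":0,"fingers":1},{"dx":0,"dy":0,"dz":0,"rx":0,"ry":0,"rz":0,"fingers":1}])

```text
clock: 15.5
tcp_pos: [0.5043, 0.2836, 0.173]
orientation: [0.0, 0.734, 0.679, 0.001]
wrist_force: [0.2, 0.8, -1.6]
finger_gap: 0.0302
```

servo_tool(deltas=[{"dx":0,"dy":0,"dz":-1,"rx":0,"ry":0,"rz":0,"fingers":1},{"dx":0,"dy":0,"dz":-1,"rx":0,"ry":0,"rz":0,"fingers":1},{"dx":0,"dy":0,"dz":0,"rx":0,"ry":0,"rz":0,"fingers":1}])

```text
clock: 15.8
tcp_pos: [0.5038, 0.2836, 0.1704]
orientation: [0.0, 0.734, 0.679, 0.0]
wrist_force: [0.3, -0.5, -3.2]
finger_gap: 0.0305
```

servo_tool(deltas=[{"dx":0,"dy":0,"dz":-3,"rx":0,"ry":0,"rz":0,"fingers":1},{"dx":0,"dy":0,"dz":-2,"rx":0,"ry":0,"rz":0,"fingers":1},{"dx":0,"dy":0,"dz":-1,"rx":0,"ry":0,"rz":0,"fingers":1},{"dx":0,"dy":0,"dz":0,"rx":0,"ry":0,"rz":0,"fingers":1}])

```text
clock: 16.2
tcp_pos: [0.5034, 0.2834, 0.1636]
orientation: [-0.0, 0.734, 0.679, -0.0]
wrist_force: [0.0, -0.7, -3.3]
finger_gap: 0.0304
```

servo_tool(deltas=[{"dx":0,"dy":0,"dz":-1,"rx":0,"ry":0,"rz":0,"fingers":1},{"dx":0,"dy":0,"dz":-1,"rx":0,"ry":0,"rz":0,"fingers":1},{"dx":0,"dy":0,"dz":0,"rx":0,"ry":0,"rz":0,"fingers":1}])

```text
clock: 16.5
tcp_pos: [0.5037, 0.2837, 0.1628]
orientation: [0.0, 0.734, 0.679, 0.0]
wrist_force: [-1.8, -0.4, 3.9]
finger_gap: 0.0307
```

servo_tool(deltas=[{"dx":0,"dy":0,"dz":1,"rx":0,"ry":0,"rz":0,"fingers":0.2},{"dx":0,"dy":0,"dz":0,"rx":0,"ry":0,"rz":0,"fingers":0.1},{"dx":0,"dy":0,"dz":0,"rx":0,"ry":0,"rz":0,"fingers":0},{"dx":0,"dy":0,"dz":0,"rx":0,"ry":0,"rz":0,"fingers":-0.2},{"dx":0,"dy":0,"dz":0,"rx":0,"ry":0,"rz":0,"fingers":-0.4},{"dx":0,"dy":0,"dz":0,"rx":0,"ry":0,"rz":0,"fingers":-0.5},{"dx":0,"dy":0,"dz":0,"rx":0,"ry":0,"rz":0,"fingers":-0.5}])

```text
clock: 17.2
tcp_pos: [0.5036, 0.2835, 0.1629]
orientation: [0.0, 0.734, 0.679, -0.0]
wrist_force: [-0.9, -0.4, 0.3]
finger_gap: 0.064
```

servo_tool(deltas=[{"dx":0,"dy":0,"dz":15,"rx":0,"ry":0,"rz":0,"fingers":-0.5},{"dx":0,"dy":0,"dz":30,"rx":0,"ry":0,"rz":0,"fingers":-0.5},{"dx":0,"dy":0,"dz":45,"rx":0,"ry":0,"rz":0,"fingers":-0.5},{"dx":0,"dy":0,"dz":45,"rx":0,"ry":0,"rz":0,"fingers":-0.5},{"dx":-30,"dy":30,"dz":0,"rx":0,"ry":0,"rz":0,"fingers":-0.5},{"dx":-30,"dy":30,"dz":0,"rx":0,"ry":0,"rz":0,"fingers":-0.5},{"dx":-30,"dy":30,"dz":0,"rx":0,"ry":0,"rz":0,"fingers":-0.5},{"dx":0,"dy":0,"dz":0,"rx":0,"ry":0,"rz":0,"fingers":-0.5}])

```text
clock: 18.0
tcp_pos: [0.4102, 0.3762, 0.2983]
orientation: [-0.001, 0.732, 0.681, 0.0]
wrist_force: [0.8, -0.3, -0.8]
finger_gap: 0.0639
```

```bash
python3 - <<'E'
from h import *
C={n:read_camera(n) for n in("top","scene")}
o=np.hstack([cv2.resize(C["top"]["img"][130:310,90:350],(433,300)),cv2.resize(C["scene"]["img"][100:300,200:400],(360,300))])
cv2.imwrite("pics/6.png",o[:,:,::-1]);print(env.get_state()["clock"],[px(C["scene"],(*p,.144)).round(1).tolist() for p in((.5525,-.033),(.5475,-.103),(.5425,-.171))])
E
```

```text
18.1 [[281.6, 172.7], [258.5, 180.9], [235.2, 189.1]]
```

View pics/6.png

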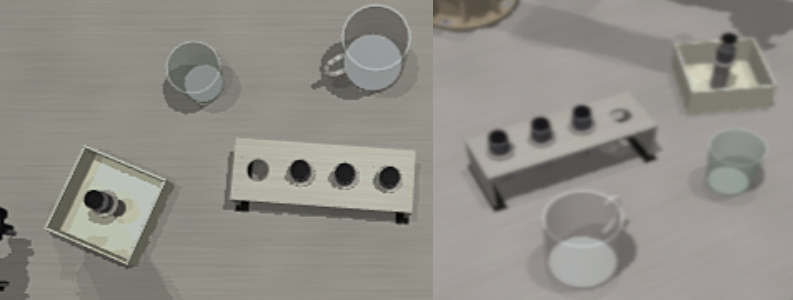

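The syringe stands upright in the tub (crop 100,202). The other three are low in the rack, with discs about where they should be when home (scene ≈(282,173) against a predicted (281.6,172.7)). The beaker and jug look untouched.

```bash
python3 -c "
from workcell import job
print(job.hand_in())"
```

```text
the job is handed in; nothing more can be done
None
```

I tried all four syringes, put the sticking one in the reject tub and handed the job in at about 18 s of the 67 s allowed. No verdict was reported.

- **Sticking syringe:** it was the one in the rack's end hole nearest the tub (y ≈ +0.04 m). Its force rose from about 6 N to 21 N between roughly 19 and 23 mm of stroke, so I stopped there without forcing it.
- **Good syringes:** the other three needed about 2.5–6 N through the stroke. I pressed each onto its cushion at 10–12 N.
- **Final picture:** the rejected syringe stands upright near the middle of the tub with its plunger still out. The other three are upright in their holes with plungers down, and the gripper is clear. The beaker and jug looked untouched. The bottle was outside that last crop, but the arm never came close to it.
- **Small disagreements:**
    - The grip read 30.5 mm on the 32 mm collar. The lift picture and the measured weight of about 2.8 N showed the collar was held properly.
    - The plungers met their cushions about 2 mm lower than I had calculated.

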